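# Seat the syringe in the bench syringe pump

### The job

Finish loading the syringe pump: by its barrel, not by its plunger, slide the amber syringe along the V-groove until its flange meets the steel stop, and press it fully home there for a moment with a light, steady push, so that it holds the stop's little red pin in. Then slide the pusher up until it just bears on the plunger's thumb rest, and let go. Do it gently: never jam the flange hard against the stop, do not drive the plunger in, and leave the bottles and the carton where they are.

Things in the scene. Friction and masses are not known exactly. Their poses are not given: they have to be found in the camera images.
- pump: white bench syringe pump, fixed, casing 130 x 360 x 65 mm (x, y, z), mechanism on top up to 151 mm above the bench. Origin: centre of its underside, on the bench. V-groove and pusher run along its y; 'home' is its +y. The syringe's axis lies over the pump's y axis, 105 mm above the bench. Two guide rods (8 mm) run 26 mm below the syringe's axis, 32 mm either side of it.
- cradle_mid (a point): on the syringe's axis, half-way along the aluminium V-cradle, which is 68 mm long, 52 mm wide and reaches up to about the axis. A grey spring clamp with a blue lip is already down on the barrel here (18 mm long, top 25 mm above the axis) and stays down: under it the syringe slides stiffly in the groove: 6 to 11 N while it moves, less once it has stopped.
- flange_stop: bracket of the flange stop: a steel plate across the groove, 54 mm wide, 4 mm thick, open for the barrel; its horns, 17 to 27 mm either side of the axis, rise 11 mm above it. Origin: on the axis at the plate's middle setting; y points home, z up. A thumbscrew locks the plate up to 5 mm before or beyond it (not measured); rigid. In it, at x = +20 mm, a red sprung pin, 3 mm proud, about 1 N, feels the flange.
- syringe: capped amber 50 ml syringe, about 120 g, in the V-groove, tip towards home. Origin: on its axis, in the front face of the flange; y towards the tip. Barrel 29 mm across, 112 mm long. Flange 48 mm wide (level, across the groove), 22 mm high (35 at its middle), 3.5 mm thick; only the plunger rod (19 mm) runs back from it. Starts 20 to 45 mm short of flange_stop's origin.
- plunger (a joint): how far the plunger has been driven into the barrel, m: 0 at the start, grows as it is pushed in. It gives way at about 4 N, less than the syringe's own friction in the groove, and does not come back.
- thumb_rest (a point): middle of the rear face of the plunger's white thumb rest (disc 29 mm across, 4 mm thick), 66 mm behind the syringe's origin while the plunger has not been driven in.
- pusher: grey pusher carriage on the guide rods; slides along the groove only, towards home by up to 120 mm, with about 2 N of friction, and stays where it is left. Origin: middle of its flat pushing face, on the syringe's axis; y points home, towards the thumb rest. It reaches 26 mm back (-y) from the face. On its top a blue grip tab: 16 mm across the groove, 24 mm along it (y = -25 to -1 mm), from 19 to 46 mm above the origin.
- bottle_left_mid (a point): centre, half-way up, of a small capped bottle (white label), 49 mm across, 112 mm high, standing beyond the home end of the pump. Bystander.
- bottle_right_mid (a point): the same, green label, beyond the pusher end of the pump. Bystander.
- carton_mid (a point): centre of a white and blue carton, 60 x 110 x 34 mm, lying between the robot and the pump. Bystander.
Not all that is in view belongs to the job. What is shaped like the syringe but blue or turquoise is not meant.

How it is judged:
On the way, in this order (a step that is already met when the one before it is completed fails the run):
1. the syringe's flange pressed home on the stop, with more than 3 N for 0.2 s (contact force between syringe and flange_stop above 1 N and y of syringe in the frame of flange_stop between -0.007 and 0.007 m and contact force between syringe and flange_stop above 3 N), for 0.2 s.
2. the pusher bears on the plunger's thumb rest, with more than 0.5 N for 0.1 s, the flange still home (contact force between syringe and flange_stop above 1 N and y of syringe in the frame of flange_stop between -0.007 and 0.007 m and contact force between pusher and syringe above 0.5 N), for 0.1 s.
At the end, for the whole second after the job is handed in: The syringe lies in the groove with its flange on the stop, holding the stop's sprung pin in (over 1 N on it, reached within the last millimetre), the pusher's face is within 1.5 mm of the thumb rest, the plunger has been driven in by less than 1.5 mm, and all is at rest (contact force between syringe and flange_stop above 1 N and y of syringe in the frame of flange_stop between -0.007 and 0.007 m and y of thumb_rest in the frame of pusher below 0.0015 m and value of joint plunger below 0.0015 m and linear speed of each of syringe, pusher below 0.005 m/s); the robot touches nothing.
It fails at once if the flange pressed on the stop with more than 15 N (contact force between syringe and flange_stop above 15 N).
It fails at once if the plunger driven in by more than 1.5 mm (value of joint plunger above 0.0015 m).
It fails at once if the white-labelled bottle moved by more than 20 mm or tipped (distance of bottle_left_mid from where it was at the start of the episode above 0.02 m or angle between bottle_left_mid's own z axis and vertical above 0.5 rad).
It fails at once if the green-labelled bottle moved by more than 20 mm or tipped (distance of bottle_right_mid from where it was at the start of the episode above 0.02 m or angle between bottle_right_mid's own z axis and vertical above 0.5 rad).
It fails at once if the carton moved by more than 20 mm or tipped (distance of carton_mid from where it was at the start of the episode above 0.02 m or angle between carton_mid's own z axis and vertical above 0.5 rad).
It also fails if it takes over 70 s, if anything falls off the work surface, if the arm or the gripper's body presses on something with over 40 N, if the wrist force passes 120 N, or if a joint passes its speed limit or range.

### The arm

A 6-joint arm with a two-finger parallel gripper is mounted at the origin on the work surface. World frame = base frame: x ahead of the robot, y to its left, z up, the work surface at z = 0. Lengths are in m, angles in rad, forces in N, time in s.
With the tool pointing down it reaches from about 0.35 to 0.775 m from the base axis. Payload 7.3 kg.
Tool frame: the origin (TCP) lies on the centre line of the jaws, within the pads' length; the fingertips stand 17 mm ahead of it and the grasp point (between the pads) lies 2 mm behind it (robot.tip_extent is the distance from the TCP to the fingertips, in m); z points along the fingers, y is the line along which they close (so a half turn about z gives the same grasp; the last joint's range is limited). The gripper opens to 92 mm and grips with 3 to 60 N. Pads are 19 mm wide; open, the fingers measure 130 mm over their backs; the gripper's body (75 mm by 190 mm) begins 47 mm behind the grasp point.
Start: joints at [-1.278, 0.342, 1.524, -0, 1.275, -0.146], TCP at [0.223, -0.475, 0.244] pointing down, gripper open.
Joint ranges: [-2.53, 2.53], [-0.77, 2.02], [0.04, 2.7], [-1, 4.14], [0.28, 2.66], [-3.11, 3.11]. Speed limits (rad/s): [2.57, 2.57, 3.14, 3.14, 3.14, 3.14].

### API

Orientations are given as [roll, pitch, yaw] about the fixed x, y, z axes, in that order (R = Rz(yaw) Ry(pitch) Rx(roll)).
In Python, from cell import robot gives the robot as it stands.
- The arm moves only by the tool step_arm, never from a script. Its argument "motion" is a list of rows, each a list of 2 entries, a list of its own where there are three numbers: the shift along the tool's x, y, z in units of 60 mm (1.0 is 60 mm), then the turn about the tool's z in rad. In form: [[[x, y, z], spin], ...]. A call has 1 to 10 rows; each row is the pose to reach, as a shift and turn from the pose commanded when the call began, along the tool's axes at that moment; what a row does not reach only later rows make up. A row lasts 1/8 s, in which the tool goes at most 62.5 mm and 10.7 degrees, less where a joint would pass 70% of its speed; a pose out of reach is approached as far as the arm can. A call with a gripper value outside its range is refused whole. "hand" is the closure in counts, from 0 (fully open) to 255 (shut), set as the call begins (left out, the last holds). The fingers move at their own pace and stop on an object; "squeeze" is the grip in N (left out, the last holds). Time passes only in rows, so rows that repeat a pose let the fingers close. It gives the time, the measured TCP pose, the force, the opening and the grip force at its end, in the units of the state.
- robot.observe(): the state, without advancing time (a new reading comes with each control period).
- robot.read_camera(name): name is "scene" or "top" or "wrist"; returns a dict with "pixels" (420x560x3 uint8, red, green, blue), "intrinsics" (3x3 intrinsics, pixels), "k1" (the pictures are not rectified: a ray, as slopes to the right and down, at radius r is drawn at 1 + k1 r^2 times it, then the intrinsics apply), "xyz" and "rotation" of the camera in the world; the wrist camera has in their place "T_tool_cam" (4x4, takes a point from camera to tool coordinates, whose origin is the TCP and whose axes are the flange's). Camera axes: x right, y up, looking along -z (the intrinsics and any distortion apply to the point x, -y, -z); pixel columns grow to the right and rows downward; lengths in m; the calibration is good to about 2 mm. A picture is of the moment at which its call begins: read the wrist's pose just before it. There is no depth.
- robot.hand_in(): hands the job in; it is judged then, once.
The state is a dict: "time": time; "qpos": joint angles; "qvel": joint speeds; "joint_efforts": joint torques, N m; "tool_pos": TCP position; "tool_rot": TCP orientation; "contact_force": force on the tool from outside, world axes, zero at the start; "torque": the same for the moment, N m; "opening": finger opening in m; "grip_force": force on a finger pad.
Only numpy, scipy, OpenCV 4.12 (cv2) and the standard library are available. Lean on these libraries where they do the work, as an engineer would, in place of code of your own. Each camera call takes 0.05 s, during which the arm holds its last target. There are 200 camera calls.

## Working session

There is one attempt and no reset: what is moved stays moved. The work goes in short steps, Python scripts to look and compute and a tool call to move; the robot and the scene stay as the last step left them, time stands still between calls to the robot, and variables do not carry over. Pictures are saved under pics/ and viewed, at most 10 in all, crops included, and the job is handed in when it is done.

Besides the shell and the picture viewer there is one more tool, called as name(argument=value, ...), one argument or row to a line, values as JSON. step_arm: Moves the arm, as the interface text tells. Its arguments: {"type":"object","properties":{"motion":{"type":"array"},"hand":{"type":"number"},"squeeze":{"type":"number"}},"required":["motion"]}

```bash
ls; mkdir -p pics; cat > h.py <<'E'
import numpy as np, cv2
from cell import robot
from scipy.spatial.transform import Rotation as R
def cam(n):
    s=robot.observe(); c=robot.read_camera(n)
    if n=='wrist':
        T=np.array(c['T_tool_cam']); Rt=tool_R(s); c['rotation']=Rt@T[:3,:3]; c['xyz']=Rt@T[:3,3]+np.array(s['tool_pos'])
    return c
def tool_R(s): return R.from_euler('xyz',s['tool_rot']).as_matrix()
def ray(c,uv):
    K=np.array(c['intrinsics']); d=np.array([c['k1'],0,0,0,0.])
    p=np.array([(uv[0]-K[0,2])/K[0,0],(uv[1]-K[1,2])/K[1,1]]); q=p.copy()
    for _ in range(20): q=p/(1+c['k1']*(q@q))
    return np.array(c['xyz']),np.array(c['rotation'])@np.array([q[0],-q[1],-1.])
def onz(c,uv,z):
    o,d=ray(c,uv); return o+d*(z-o[2])/d[2]
def proj(c,P):
    v=np.array(c['rotation']).T@(np.array(P)-c['xyz']); q=np.array([v[0],-v[1]])/-v[2]; q=q*(1+c['k1']*(q@q))
    K=np.array(c['intrinsics']); return np.array([K[0,0]*q[0]+K[0,2],K[1,1]*q[1]+K[1,2]])
def save(c,n,scale=1,crop=None):
    im=np.array(c['pixels'])[:,:,::-1]
    if crop: im=im[crop[1]:crop[3],crop[0]:crop[2]]
    cv2.imwrite('pics/'+n+'.png',cv2.resize(im,None,fx=scale,fy=scale,interpolation=cv2.INTER_CUBIC))
E
python3 - <<'E'
from h import *
print(robot.observe())
for n in('top','scene'):
    c=cam(n); save(c,n+'0',1.4); print(n,c['xyz'],c['rotation'],c['intrinsics'],c['k1'])
    np.save(n+'.npy',c,allow_pickle=True)
E
```

```text
pics
{'time': 0.0, 'qpos': array([-1.27798880e+00,  3.42738004e-01,  1.52503237e+00,  2.43602942e-05,
        1.27539444e+00, -1.46015497e-01]), 'qvel': array([-1.59972487e-03, -5.85319755e-04, -5.18140378e-04,  3.48371585e-05,
       -4.04094302e-04,  1.04223357e-03]), 'joint_efforts': array([-2.42523247e-04, -4.31247747e+01, -2.44212931e+01,  7.17359106e-02,
        5.59916126e-02, -1.42572967e-04]), 'tool_pos': array([ 0.22296562, -0.474875  ,  0.24303166]), 'tool_rot': array([-3.14004062e+00, -2.51789737e-04,  4.38815721e-01]), 'contact_force': array([ 0.36430115, -0.49737737,  0.07984263]), 'torque': array([-0.0006015 ,  0.00576064, -0.00702396]), 'grip_force': 0.0, 'opening': 0.09178206185599447}
top [0.47491434 0.00516983 1.04639904] [ 0.07658803  0.00193355 -1.54693589] [[395.51530791   0.         280.95769721]
 [  0.         395.51530791 212.78027287]
 [  0.           0.           1.        ]] -0.012312034577205026
scene [0.9028779  0.3784325  0.81447417] [ 0.62416494 -0.00620321  2.38220486] [[390.83371768   0.         278.97193116]
 [  0.         390.83371768 214.65271059]
 [  0.           0.           1.        ]] 0.039106067891513045
```

View pics/top0.png

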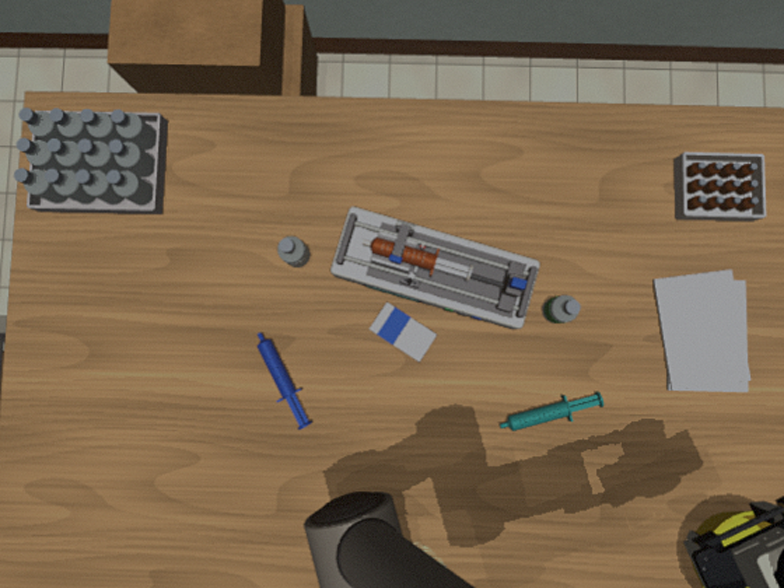

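View pics/scene0.png

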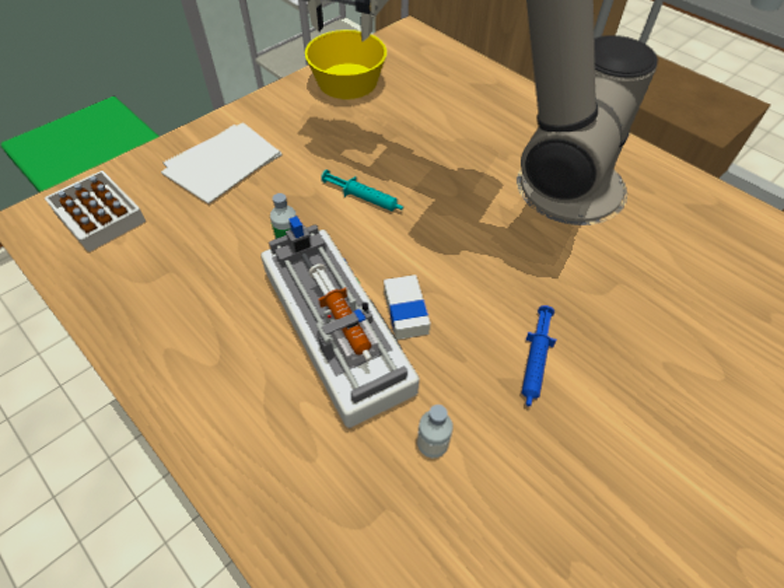

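Top view (display scale 1.4): the amber syringe lies in the pump at (405,253), tip to the left. The blue pusher tab is at (518,283), the white bottle at (292,250), the green bottle at (562,308) and the carton at (403,332). The other syringe-shaped things are blue at (283,382) and turquoise at (550,412), so neither is the one meant. The amber one in the groove is the match.

```bash
sed -i "s/    return c$/    else: c['rotation']=R.from_euler('xyz',c['rotation']).as_matrix()\n    return c/" h.py
python3 - <<'E'
from h import *
c=cam('top'); im=np.array(c['pixels']); save(c,'top1',4.5,(225,135,400,245))
hsv=cv2.cvtColor(im,cv2.COLOR_RGB2HSV)
def comps(m,roi):
    z=np.zeros_like(m); z[roi[1]:roi[3],roi[0]:roi[2]]=m[roi[1]:roi[3],roi[0]:roi[2]]
    return z
roi=(225,135,395,245)
am=comps(cv2.inRange(hsv,(3,150,60),(13,255,255)),roi)
bl=comps(cv2.inRange(hsv,(105,120,60),(125,255,255)),(350,180,390,220))
wh=comps(cv2.inRange(hsv,(0,0,60),(179,60,255)),(230,140,392,240))
for n,m,z in(('amber',am,.105),('tab',bl,.151),('case',wh,.065)):
    k=cv2.findContours(cv2.morphologyEx(m,cv2.MORPH_CLOSE,np.ones((5,5))),cv2.RETR_EXTERNAL,cv2.CHAIN_APPROX_NONE)[0]
    k=max(k,key=cv2.contourArea)
    P=np.array([onz(c,p[0],z)[:2] for p in k],np.float32)*1000
    r=cv2.minAreaRect(P); print(n,cv2.minAreaRect(k),r, cv2.boxPoints(r).round(0).tolist())
E
```

```text
amber ((298.9056701660156, 183.3302001953125), (23.351295471191406, 15.52174186706543), 15.945395469665527) ((619.0531005859375, -32.66094970703125), (56.063697814941406, 37.579795837402344), 75.23889923095703) [[594.0, -55.0], [630.0, -65.0], [644.0, -10.0], [608.0, -1.0]]
tab ((370.1499938964844, 202.0500030517578), (10.435516357421875, 6.957010269165039), 18.434947967529297) ((572.8707275390625, -193.78378295898438), (23.660053253173828, 15.988326072692871), 72.76722717285156) [[562.0, -203.0], [577.0, -207.0], [584.0, -185.0], [569.0, -180.0]]
case ((310.5303955078125, 191.50119018554688), (143.44357299804688, 52.968101501464844), 16.294048309326172) ((605.7457885742188, -63.07774353027344), (357.1614074707031, 133.4907684326172), 74.85607147216797) [[495.0, -218.0], [624.0, -253.0], [717.0, 92.0], [588.0, 127.0]]
```

View pics/top1.png

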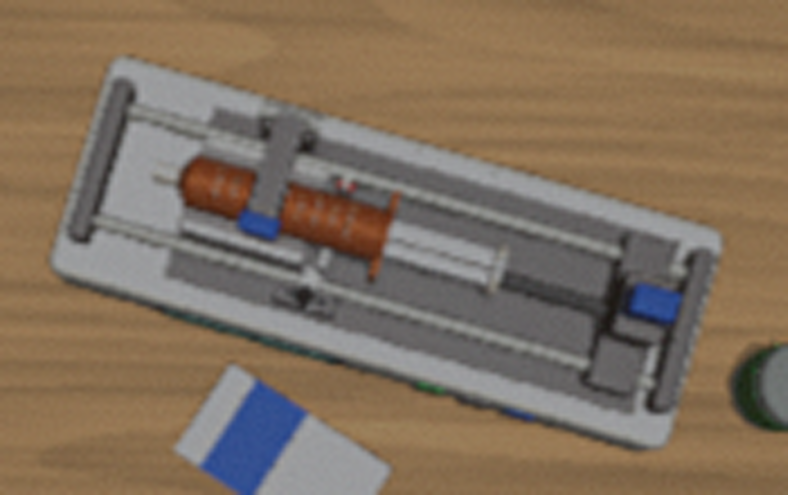

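The enlarged crop confirms the amber syringe. The tip shoulder is at crop (185,182), the clamp at (272,165), the stop with its red pin at (345,183), the flange at (388,235), the thumb rest at (498,268) and the pusher tab at (655,302).

```bash
cat >> h.py <<'E'
A=np.radians(74.9); YH=np.array([np.cos(A),np.sin(A)]); XH=np.array([np.sin(A),-np.cos(A)]); O=np.array([.606,-.063])
def pf(P): d=np.array(P[:2])-O; return np.round([1000*d@XH,1000*d@YH],1)
E
python3 - <<'E'
from h import *
c=cam('top')
for n,u,v,z in [('shoulder',183,180,.105),('clampF',255,165,.13),('clampR',290,170,.13),('clamp topmid',280,165,.13),('pin',345,183,.105),('stopL',320,265,.105),('flange mid',388,235,.118),('fl top end',395,200,.105),('fl bot end',373,275,.105),('thumb',500,268,.105),('tab',655,302,.151),('barrel at clamp',245,192,.118),('bottleL',0,0,0)]:
    uv=(225+u/4.5,135+v/4.5) if n!='bottleL' else (292/1.4,245/1.4)
    P=onz(c,uv,z if n!='bottleL' else .112); print(n,P[:2].round(4),pf(P))
E
```

```text
shoulder [0.6373 0.0477] [  1.4 115. ]
clampF [0.6418 0.0093] [15.7 79.1]
clampR [ 0.6396 -0.009 ] [18.4 60.9]
clamp topmid [ 0.6421 -0.0037] [19.4 66.6]
pin [ 0.6378 -0.0389] [24.4 31.5]
stopL [ 0.5933 -0.0265] [-21.7  31.9]
flange mid [ 0.6084 -0.0615] [1.9 2.1]
fl top end [ 0.6292 -0.0658] [23.1  3.3]
fl bot end [ 0.5886 -0.0548] [-18.9   3.4]
thumb [ 0.594  -0.1223] [  3.9 -60.4]
tab [ 0.5727 -0.1947] [   2.2 -135.8]
barrel at clamp [0.6295 0.0142] [ 2.5 80.7]
bottleL [0.633  0.1837] [-38.3 245.2]
```

step_arm(
  motion=[
    [[0.9, -0.45, 0], -0.1],
    [[1.8, -0.9, 0], -0.2],
    [[2.7, -1.3, 0], -0.3],
    [[3.6, -1.75, 0], -0.4],
    [[4.5, -2.2, 0], -0.5],
    [[5.4, -2.6, 0], -0.6],
    [[6.3, -3.05, 0], -0.7],
    [[7.2, -3.5, 0], -0.8],
    [[8.0, -3.87, 0], -0.87],
    [[8.8, -4.25, 0], -0.87],
  ],
  hand=0,
)

```text
time: 1.45
tool_pos: [0.5936, -0.0185, 0.2435]
tool_rot: [-3.141, 0.0, 1.31]
contact_force: [0.9, -0.7, -0.1]
opening: 0.092
grip_force: 0.0
```

step_arm(
  motion=[
    [[0.5, 0.22, 0], 0],
    [[0.96, 0.43, 0], 0],
    [[0.96, 0.43, 0], 0],
    [[0.96, 0.43, 0], 0],
  ],
)

```text
time: 1.95
tool_pos: [0.6321, 0.0284, 0.2433]
tool_rot: [-3.141, 0.001, 1.309]
contact_force: [-0.1, 0.3, -0.1]
opening: 0.0916
grip_force: 0.0
```

```bash
python3 - <<'E'
from h import *
s=robot.observe(); print(s['tool_pos'],s['tool_rot'],s['qpos'],s['contact_force'])
c=cam('wrist'); save(c,'w1',1.4); print(c['xyz'])
import pickle; pickle.dump(c,open('w1.pkl','wb'))
E
```

```text
[0.63209164 0.02843907 0.24333077] [-3.14068686e+00  6.46274047e-04  1.30883983e+00] [-7.58559703e-02  5.45258292e-01  1.19891095e+00 -4.74548631e-04
  1.39843316e+00  1.86182446e-01] [-0.06819877  0.31779184 -0.0835954 ]
[0.6500308  0.09380191 0.38403719]
```

View pics/w1.png

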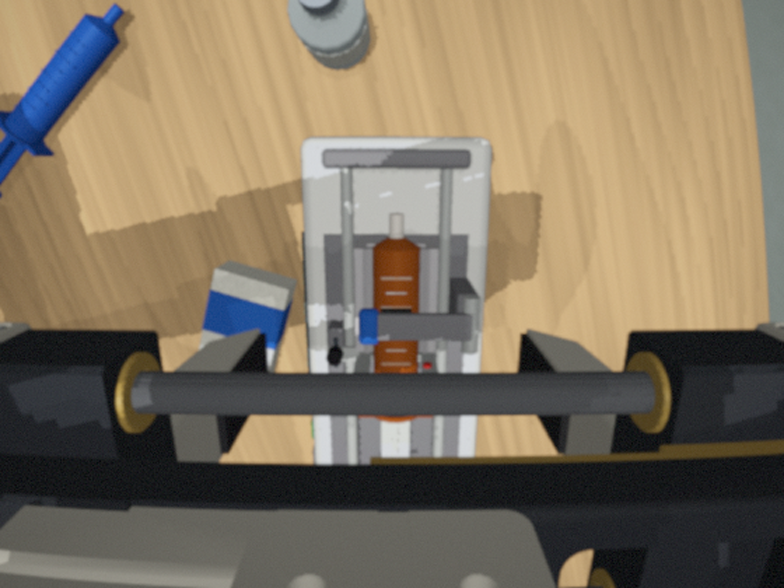

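Wrist view: the barrel runs along column 397 (display) from its shoulder at row 240 to its flange at row 412. The clamp is at rows 313–342, with the clear front barrel at rows 248–310.

```bash
python3 - <<'E'
from h import *
import pickle; c=pickle.load(open('w1.pkl','rb'))
im=np.array(c['pixels']); hsv=cv2.cvtColor(im,cv2.COLOR_RGB2HSV)
m=cv2.inRange(hsv,(0,140,40),(14,255,255))
pts=[]
for v in range(182,218,3):
    u=np.where(m[v,230:340])[0]+230
    if len(u)<10: continue
    a,b=onz(c,(u[0]-.5,v),.105),onz(c,(u[-1]+.5,v),.105); pts.append((a+b)/2)
    if v%2==0: print(v,u[0],u[-1],((a+b)/2).round(4),pf((a+b)/2),np.linalg.norm(a-b).round(4))
pts=np.array(pts); p=np.polyfit(pts[:,1],pts[:,0],1); print('angle',90-np.degrees(np.arctan(p[0])), 'x at y=.03',np.polyval(p,.03))
col=np.where(m[:,283])[0]; print(col.min(),col.max())
for n,u,v,z in [('should',283,col.min(),.11),('clampF',305,313/1.4,.13),('clampR',305,342/1.4,.125),('casetopL',303/1.4,200,.065),('casetopR',489/1.4,200,.065),('caseend',283,138/1.4,.065),('pin',427/1.4,365/1.4,.105),('flange',283,419/1.4,.115)]: P=onz(c,(u,v),z);print(n,P.round(4),pf(P))
E
```

```text
182 267 298 [0.6375 0.0408 0.105 ] [  3.3 108.5] 0.0272
188 267 298 [0.6361 0.0358 0.105 ] [  3.4 103.2] 0.0273
194 267 298 [0.6348 0.0307 0.105 ] [ 3.4 98. ] 0.0275
200 268 298 [0.6338 0.0255 0.105 ] [ 3.8 92.7] 0.0267
206 268 298 [0.6324 0.0203 0.105 ] [ 3.8 87.3] 0.0269
212 268 298 [0.6311 0.0151 0.105 ] [ 3.9 81.9] 0.027
angle 75.92404713505094 x at y=.03 0.6346871996083249
171 300
should [0.6405 0.0506 0.11  ] [  3.7 118.7]
clampF [0.6473 0.0082 0.13  ] [21.3 79.5]
clampR [ 0.6429 -0.011   0.125 ] [22.1 59.8]
casetopL [0.568  0.0327 0.065 ] [-61.7  82.5]
casetopR [ 0.6948 -0.0013  0.065 ] [69.7 82.7]
caseend [0.6562 0.1085 0.065 ] [  3.8 178.7]
pin [ 0.6385 -0.0346  0.105 ] [24.  35.9]
flange [ 0.6105 -0.0619  0.115 ] [4.1 2.2]
```

step_arm(
  motion=[
    [[0.03, 0.037, 0.5], 0],
    [[0.03, 0.037, 1.0], 0],
    [[0.03, 0.037, 1.4], 0],
    [[0.03, 0.037, 1.7], 0],
    [[0.03, 0.037, 1.9], 0],
    [[0.03, 0.037, 1.99], 0],
    [[0.03, 0.037, 1.99], 0],
  ],
)

```text
time: 2.88
tool_pos: [0.6353, 0.03, 0.1246]
tool_rot: [3.141, -0.0, 1.309]
contact_force: [0.6, 1.1, -1.6]
opening: 0.0918
grip_force: 0.6
```

```bash
python3 - <<'E'
from h import *
s=robot.observe(); print(s['tool_pos'],s['contact_force'],pf(s['tool_pos']))
c=cam('wrist'); save(c,'w2',1.4)
E
```

```text
[0.63525611 0.02999748 0.12457765] [ 0.61797095  1.06618814 -1.57197848] [ 4.  97.4]
```

View pics/w2.png

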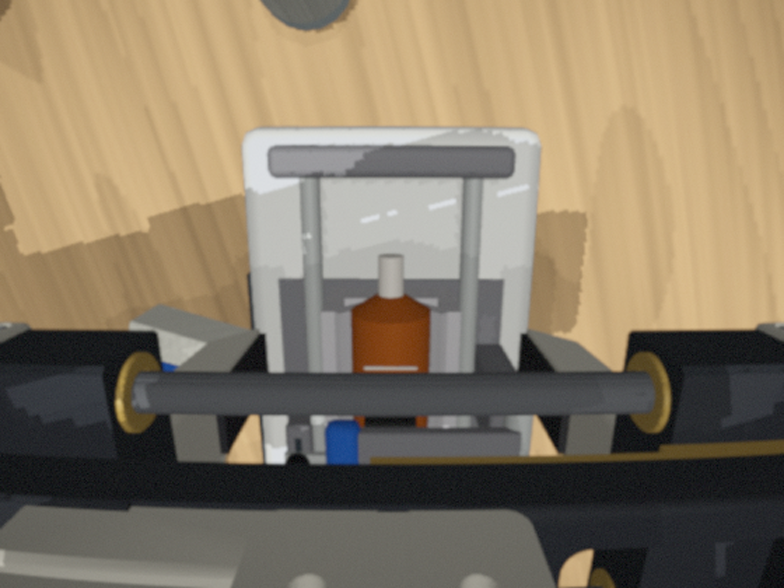

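The gripper is centred on the barrel: barrel at column 391, jaws at column 392. It is clear of the clamp.

step_arm(
  motion=[
    [[0, 0, 0], 0],
    [[0, 0, 0], 0],
    [[0, 0, 0], 0],
    [[0, 0, 0], 0],
    [[0, 0, 0], 0],
    [[0, 0, 0], 0],
    [[0, 0, 0], 0],
    [[0, 0, 0], 0],
  ],
  hand=255,
  squeeze=25,
)

```text
time: 3.92
tool_pos: [0.6345, 0.0301, 0.1242]
tool_rot: [-3.14, 0.0, 1.309]
contact_force: [-3.3, -0.6, 0.9]
opening: 0.0273
grip_force: 24.9
```

step_arm(
  motion=[
    [[0.02, 0, 0], 0],
    [[0.04, 0, 0], 0],
    [[0.06, 0, 0], 0],
    [[0.08, 0, 0], 0],
    [[0.1, 0, 0], 0],
    [[0.12, 0, 0], 0],
    [[0.14, 0, 0], 0],
    [[0.16, 0, 0], 0],
    [[0.18, 0, 0], 0],
    [[0.2, 0, 0], 0],
  ],
)

```text
time: 5.18
tool_pos: [0.637, 0.0392, 0.1241]
tool_rot: [-3.139, 0.005, 1.308]
contact_force: [-5.6, -9.0, 2.5]
opening: 0.0266
grip_force: 25.0
```

```bash
python3 - <<'E'
from h import *
s=robot.observe(); f=s['contact_force']; print(pf(s['tool_pos']),f, f[:2]@YH,f[:2]@XH,s['opening'])
c=cam('top'); save(c,'top2',4.5,(225,135,400,245))
E
```

```text
[  3.3 106.8] [-5.55096602 -8.9588473   2.46540131] -10.095573544397473 -3.025485658831228 0.026616597930176768
```

```bash
cat >> h.py <<'E'
def shoulder(c):
    hsv=cv2.cvtColor(np.array(c['pixels']),cv2.COLOR_RGB2HSV); m=cv2.inRange(hsv,(0,140,40),(14,255,255))
    return [int(np.where(m[150:265,u])[0].min()+150) for u in (270,280,290)]
E
python3 - <<'E'
from h import *
print(shoulder({'pixels':cv2.resize(cv2.imread('pics/w2.png'),(560,420))[:,:,::-1]}))
c=cam('wrist'); print(shoulder(c))
E
```

```text
[212, 214, 211]
[212, 214, 212]
```

step_arm(
  motion=[
    [[0.02, 0, 0], 0],
    [[0.04, 0, 0], 0],
    [[0.06, 0, 0], 0],
    [[0.08, 0, 0], 0],
    [[0.1, 0, 0], 0],
    [[0.11, 0, 0], 0],
    [[0.12, 0, 0], 0],
    [[0.13, 0, 0], 0],
  ],
)

```text
time: 6.28
tool_pos: [0.6391, 0.0467, 0.1241]
tool_rot: [-3.139, 0.004, 1.308]
contact_force: [-7.3, -8.5, 2.5]
opening: 0.0272
grip_force: 25.0
```

```bash
python3 - <<'E'
from h import *
s=robot.observe(); f=s['contact_force']; print(pf(s['tool_pos']),f, f[:2]@YH,f[:2]@XH,s['opening'])
c=cam('wrist'); print(shoulder(c))
c=cam('top'); save(c,'top3',5,(275,145,345,225))
c=cam('scene'); save(c,'sc3',6,(200,170,300,260))
import cv2
a=cv2.imread('pics/top3.png');b=cv2.imread('pics/sc3.png'); print(a.shape,b.shape)
b=cv2.resize(b,(444,400)); cv2.imwrite('pics/c3.png',np.hstack([a,b]))
E
```

```text
[  3.4 114.6] [-7.33854695 -8.49497233  2.48224541] -10.113387852170915 -4.872187635580766 0.02720708397505518
[212, 214, 212]
(400, 350, 3) (540, 600, 3)
```

View pics/c3.png

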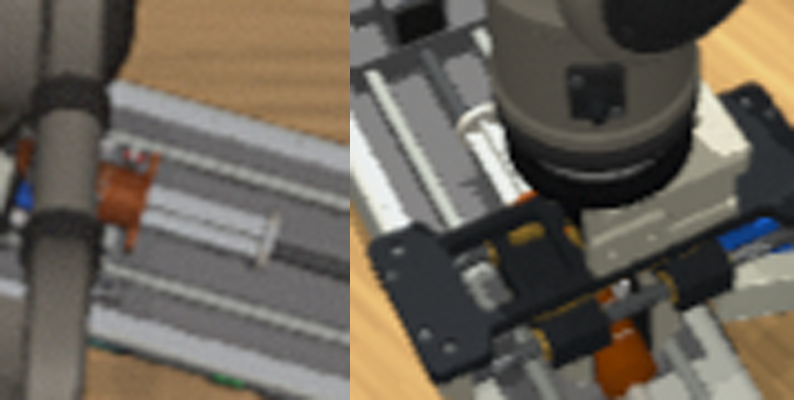

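The flange (top crop, 150,175) is roughly 7 mm short of the pin (132,155). Friction is about 10 N, and the arm gives about 4 N/mm, so I go on in small steps.

step_arm(
  motion=[
    [[0.01, 0, 0], 0],
    [[0.02, 0, 0], 0],
    [[0.03, 0, 0], 0],
    [[0.04, 0, 0], 0],
    [[0.05, 0, 0], 0],
    [[0.06, 0, 0], 0],
  ],
)

```text
time: 7.18
tool_pos: [0.6401, 0.0502, 0.1241]
tool_rot: [-3.139, 0.004, 1.308]
contact_force: [-6.2, -8.4, 3.6]
opening: 0.0272
grip_force: 24.9
```

step_arm(
  motion=[
    [[0.01, 0, 0], 0],
    [[0.02, 0, 0], 0],
    [[0.025, 0, 0], 0],
  ],
)

```text
time: 7.55
tool_pos: [0.6404, 0.0514, 0.1241]
tool_rot: [-3.139, 0.005, 1.308]
contact_force: [-6.3, -9.0, 2.4]
opening: 0.0269
grip_force: 25.0
```

step_arm(
  motion=[
    [[0.01, 0, 0], 0],
    [[0.02, 0, 0], 0],
  ],
)

```text
time: 7.8
tool_pos: [0.6407, 0.0525, 0.1241]
tool_rot: [-3.139, 0.005, 1.308]
contact_force: [-7.0, -9.3, 2.2]
opening: 0.0271
grip_force: 25.0
```

```bash
cat > st.py <<'E'
from h import *
s=robot.observe(); f=s['contact_force']; print(s['time'],pf(s['tool_pos']),f.round(2), 'along',f[:2]@YH,f[:2]@XH,s['opening'])
E
python3 st.py; python3 -c "
from h import *
print(shoulder(cam('wrist')))"
```

```text
7.8 [  3.4 120.5] [-6.98 -9.27  2.16] along -10.768430401779137 -4.326626453751776 0.027116856777867997
[212, 215, 212]
```

step_arm(
  motion=[
    [[0.01, 0, 0], 0],
    [[0.02, 0, 0], 0],
  ],
)

```text
time: 8.1
tool_pos: [0.6409, 0.0532, 0.1241]
tool_rot: [-3.139, 0.006, 1.308]
contact_force: [-7.5, -11.4, 3.6]
opening: 0.0273
grip_force: 25.0
```

step_arm(
  motion=[
    [[0.01, 0, 0], 0],
    [[0.02, 0, 0], 0],
  ],
)

```text
time: 8.35
tool_pos: [0.6409, 0.0533, 0.124]
tool_rot: [-3.139, 0.008, 1.308]
contact_force: [-8.1, -15.3, 3.8]
opening: 0.0274
grip_force: 25.0
```

```bash
python3 st.py
```

```text
8.35 [  3.4 121.4] [ -8.08 -15.33   3.82] along -16.909518102105213 -3.8100272579505545 0.02735923049968617
```

Travel has stopped and the force has risen by about 6.5 N. That means the flange is on the stop, so I hold for a moment.

step_arm(
  motion=[
    [[0, 0, 0], 0],
    [[0, 0, 0], 0],
    [[0, 0, 0], 0],
    [[0, 0, 0], 0],
  ],
)

```text
time: 8.85
tool_pos: [0.6409, 0.0533, 0.124]
tool_rot: [-3.139, 0.007, 1.308]
contact_force: [-8.2, -15.0, 4.0]
opening: 0.0271
grip_force: 25.0
```

```bash
python3 st.py;  python3 -c "
from h import *
print(shoulder(cam('wrist')))"
```

```text
8.85 [  3.4 121.4] [ -8.17 -14.96   3.99] along -16.568095078986154 -3.9872763087897227 0.027129101063210266
[212, 215, 212]
```

step_arm(
  motion=[
    [[0, 0, 0], 0],
    [[0, 0, 0], 0],
    [[0, 0, 0], 0],
    [[0, 0, 0], 0],
    [[0, 0, 0], 0],
    [[0, 0, 0], 0],
  ],
  hand=0,
)

```text
time: 9.65
tool_pos: [0.6426, 0.0577, 0.1243]
tool_rot: [3.142, 0.0, 1.309]
contact_force: [-0.4, 0.5, 0.4]
opening: 0.0823
grip_force: 0.0
```

step_arm(
  motion=[
    [[0, 0, -0.3], 0],
    [[0, 0, -0.7], 0],
    [[0, 0, -1.2], 0],
    [[0, 0, -2.0], 0],
    [[0, 0, -2.0], 0],
  ],
)

```text
time: 10.28
tool_pos: [0.6444, 0.0576, 0.2491]
tool_rot: [3.133, -0.002, 1.309]
contact_force: [1.1, 0.5, 0.0]
opening: 0.0913
grip_force: 0.0
```

step_arm(
  motion=[
    [[-0.6, 0, 0], 0],
    [[-1.2, 0, 0], 0],
    [[-1.8, 0, 0], 0],
    [[-2.4, 0, 0], 0],
    [[-3.0, 0, 0], 0],
    [[-3.6, 0, 0], 0],
    [[-4.2, 0, 0], 0],
    [[-4.7, 0, 0], 0],
    [[-4.7, 0, 0], 0],
    [[-4.7, 0, 0], 0],
  ],
)

```text
time: 11.52
tool_pos: [0.5694, -0.2142, 0.2437]
tool_rot: [-3.141, -0.001, 1.309]
contact_force: [0.8, 0.4, -0.3]
opening: 0.092
grip_force: 0.0
```

```bash
python3 st.py; python3 - <<'E'
from h import *
c=cam('wrist'); save(c,'w4',1.4)
import pickle; pickle.dump(c,open('w4.pkl','wb'))
E
```

```text
11.525 [   4.1 -155.5] [ 0.8   0.41 -0.35] along 0.5998588006003026 0.6665136173643653 0.09196153832300974
```

View pics/w4.png

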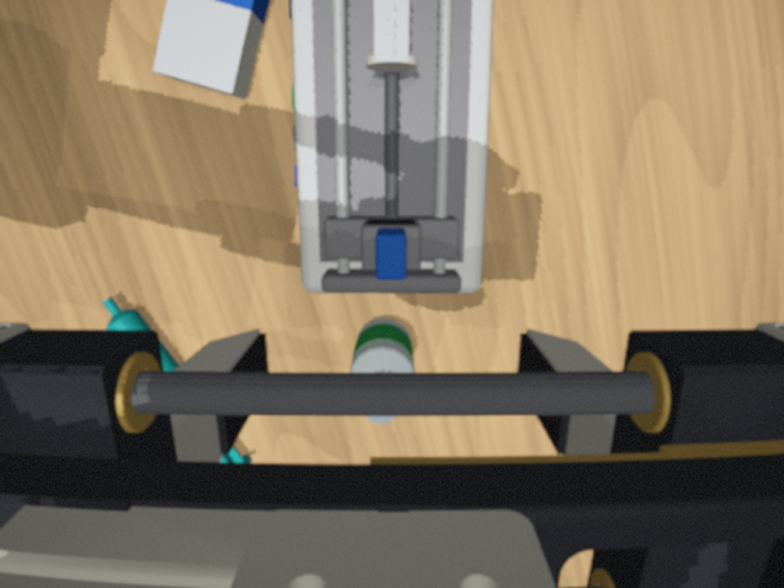

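The blue tab is at display (391,253), the thumb rest at (391,63), and the green bottle lies behind the pump end at (383,375).

```bash
python3 - <<'E'
from h import *
import pickle; c=pickle.load(open('w4.pkl','rb'))
hsv=cv2.cvtColor(np.array(c['pixels']),cv2.COLOR_RGB2HSV); m=cv2.inRange(hsv,(105,120,40),(128,255,255)); m[:,:255]=0; m[:,300:]=0; m[:150]=0;m[210:]=0
x,y,w,h=cv2.boundingRect(m); print(x,y,w,h)
a=onz(c,(x,y),.151);b=onz(c,(x+w,y+h),.151); print(pf(a),pf(b),pf((a+b)/2))
print('thumb rear',pf(onz(c,(279,69/1.4),.117)),'disc', pf(onz(c,(279,56/1.4),.117)))
print('bottle',pf(onz(c,(381/1.4,405/1.4),.112)))
E
```

```text
268 163 23 37
[  -4.4 -119.6] [  12.  -146.3] [   3.8 -133. ]
thumb rear [  3.1 -38.4] disc [  3.1 -31.8]
bottle [  -3.1 -239.9]
```

step_arm(
  motion=[
    [[0.2, 0, 0], 0],
    [[0.36, 0, 0.2], 0],
    [[0.36, 0, 0.6], 0],
    [[0.36, 0, 1.0], 0],
    [[0.36, 0, 1.35], 0],
    [[0.36, 0, 1.55], 0],
    [[0.36, 0, 1.61], 0],
    [[0.36, 0, 1.61], 0],
  ],
)

```text
time: 12.58
tool_pos: [0.5754, -0.1938, 0.148]
tool_rot: [3.141, 0.0, 1.309]
contact_force: [0.6, 0.2, 0.8]
opening: 0.0921
grip_force: 0.0
```

step_arm(
  motion=[
    [[0, 0, 0], 0],
    [[0, 0, 0], 0],
    [[0, 0, 0], 0],
    [[0, 0, 0], 0],
    [[0, 0, 0], 0],
    [[0, 0, 0], 0],
    [[0, 0, 0], 0],
    [[0, 0, 0], 0],
    [[0, 0, 0], 0],
  ],
  hand=255,
  squeeze=10,
)

```text
time: 13.7
tool_pos: [0.5737, -0.1936, 0.1476]
tool_rot: [-3.138, -0.0, 1.309]
contact_force: [-4.9, 0.8, 3.4]
opening: 0.0156
grip_force: 10.0
```

```bash
python3 st.py
```

```text
13.7 [   2.9 -134.5] [-4.88  0.84  3.44] along -0.4619297273987505 -4.933883153685532 0.01563225970869252
```

step_arm(
  motion=[
    [[0.05, -0.02, 0], 0],
    [[0.15, -0.02, 0], 0],
    [[0.27, -0.02, 0], 0],
    [[0.4, -0.02, 0], 0],
    [[0.53, -0.02, 0], 0],
    [[0.66, -0.02, 0], 0],
    [[0.8, -0.02, 0], 0],
    [[0.92, -0.02, 0], 0],
    [[1.02, -0.02, 0], 0],
    [[1.07, -0.02, 0], 0],
  ],
)

```text
time: 14.95
tool_pos: [0.5906, -0.1312, 0.1477]
tool_rot: [-3.142, 0.0, 1.309]
contact_force: [-2.7, -1.5, -0.2]
opening: 0.0158
grip_force: 10.0
```

step_arm(
  motion=[
    [[0.02, 0, 0], 0],
    [[0.04, 0, 0], 0],
    [[0.05, 0, 0], 0],
    [[0.06, 0, 0], 0],
  ],
)

```text
time: 15.45
tool_pos: [0.5915, -0.1283, 0.1477]
tool_rot: [-3.142, 0.0, 1.309]
contact_force: [-2.8, -0.2, -0.3]
opening: 0.016
grip_force: 10.0
```

```bash
python3 st.py; python3 - <<'E'
from h import *
c=cam('top'); save(c,'top5',7,(275,150,355,225))
c=cam('wrist'); save(c,'w5',1.4)
import pickle; pickle.dump(c,open('w5.pkl','wb'))
E
```

```text
15.45 [  3.  -66.8] [-2.8  -0.19 -0.29] along -0.9152060092472046 -2.6515267984276503 0.015967387674422403
```

View pics/w5.png

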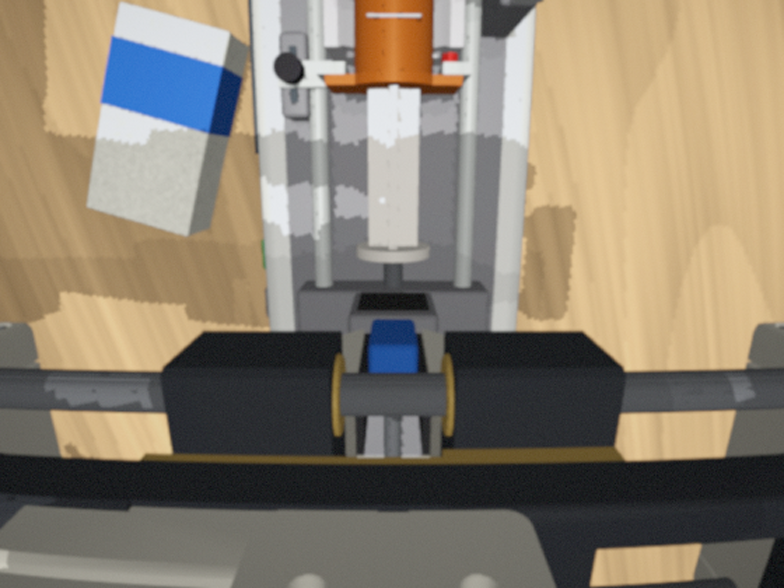

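The flange (row 80) is on the stop beside the red pin. The thumb rest's rear is near row 262 and the pusher face's top edge near row 295, so a small gap remains.

```bash
python3 - <<'E'
from h import *
import pickle; c=pickle.load(open('w5.pkl','rb'))
print(np.array(c['xyz']))
for z in (.105,.112,.12): print(z,'thumb',pf(onz(c,(281,258/1.4),z)),pf(onz(c,(281,263/1.4),z)),'face',pf(onz(c,(281,294/1.4),z)),pf(onz(c,(281,308/1.4),z)))
E
```

```text
[ 0.60927191 -0.0628778   0.28837911]
0.105 thumb [  3.5 -36. ] [  3.5 -38. ] face [  3.6 -50.9] [  3.6 -56.9]
0.112 thumb [  3.5 -34.6] [  3.5 -36.5] face [  3.5 -49. ] [  3.5 -54.7]
0.12 thumb [  3.5 -33. ] [  3.5 -34.8] face [  3.5 -46.7] [  3.5 -52.2]
```

step_arm(
  motion=[
    [[0.02, 0, 0], 0],
    [[0.04, 0, 0], 0],
    [[0.06, 0, 0], 0],
    [[0.08, 0, 0], 0],
    [[0.1, 0, 0], 0],
    [[0.11, 0, 0], 0],
    [[0.12, 0, 0], 0],
    [[0.13, 0, 0], 0],
  ],
)

```text
time: 16.55
tool_pos: [0.5935, -0.1206, 0.1477]
tool_rot: [-3.142, 0.0, 1.309]
contact_force: [-3.0, -0.2, -1.7]
opening: 0.0161
grip_force: 10.0
```

```bash
python3 st.py; python3 - <<'E'
from h import *
c=cam('wrist'); save(c,'w6',5,(225,120,335,240))
E
```

```text
16.55 [  3.  -58.9] [-2.97 -0.19 -1.68] along -0.9540204798421129 -2.822852395913573 0.01611832321658725
```

View pics/w6.png

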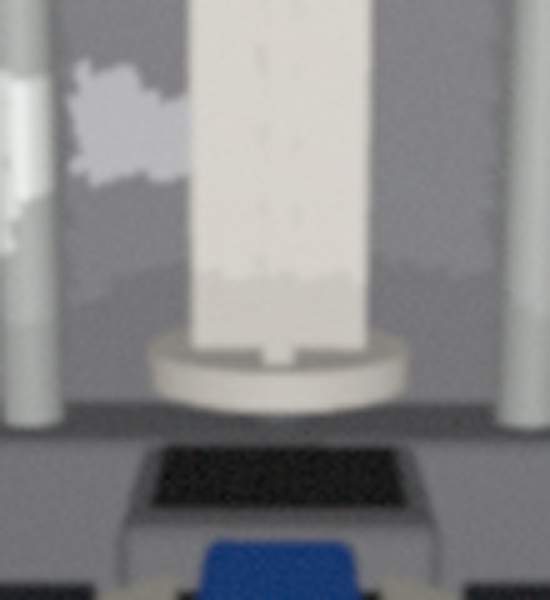

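About 4 mm remains (disc edge at crop row 412, face edge at row 445).

step_arm(
  motion=[
    [[0.01, 0, 0], 0],
    [[0.02, 0, 0], 0],
    [[0.03, 0, 0], 0],
  ],
)

```text
time: 16.98
tool_pos: [0.594, -0.1189, 0.1477]
tool_rot: [-3.142, 0.0, 1.309]
contact_force: [-1.9, -1.7, -1.6]
opening: 0.016
grip_force: 10.0
```

```bash
python3 st.py
```

```text
16.975 [  3.  -57.1] [-1.87 -1.7  -1.61] along -2.1253157767916275 -1.3628162128780816 0.016024851995321478
```

step_arm(
  motion=[
    [[0.005, 0, 0], 0],
    [[0.01, 0, 0], 0],
  ],
)

```text
time: 17.23
tool_pos: [0.5941, -0.1183, 0.1477]
tool_rot: [-3.142, 0.0, 1.309]
contact_force: [-2.0, -1.8, -2.4]
opening: 0.0162
grip_force: 10.0
```

```bash
python3 st.py
```

```text
17.225 [  2.9 -56.5] [-2.03 -1.75 -2.38] along -2.2219268309000877 -1.5001858757736763 0.01618194770101902
```

step_arm(
  motion=[
    [[0.005, 0, 0], 0],
    [[0.01, 0, 0], 0],
  ],
)

```text
time: 17.48
tool_pos: [0.5943, -0.1178, 0.1477]
tool_rot: [-3.142, 0.0, 1.309]
contact_force: [-2.6, -2.0, -3.0]
opening: 0.0157
grip_force: 10.0
```

```bash
python3 st.py
```

```text
17.475 [  3.  -55.9] [-2.63 -1.95 -3.04] along -2.5734399108503094 -2.0343315400603292 0.015687402805884453
```

step_arm(
  motion=[
    [[0.005, 0, 0], 0],
    [[0.01, 0, 0], 0],
  ],
)

```text
time: 17.73
tool_pos: [0.5944, -0.1172, 0.1477]
tool_rot: [-3.142, 0.0, 1.309]
contact_force: [-1.8, -2.2, -2.3]
opening: 0.0162
grip_force: 10.0
```

step_arm(
  motion=[
    [[0.005, 0, 0], 0],
    [[0.01, 0, 0], 0],
  ],
)

```text
time: 17.98
tool_pos: [0.5946, -0.1166, 0.1477]
tool_rot: [3.142, 0.0, 1.309]
contact_force: [-2.4, -1.2, -2.4]
opening: 0.0156
grip_force: 10.0
```

```bash
python3 st.py; python3 -c "
from h import *
c=cam('wrist'); save(c,'w7',5,(225,120,335,240))"
```

```text
17.975 [  3.  -54.7] [-2.35 -1.24 -2.37] along -1.8106120866532507 -1.949613562971988 0.015600300656851586
```

View pics/w7.png

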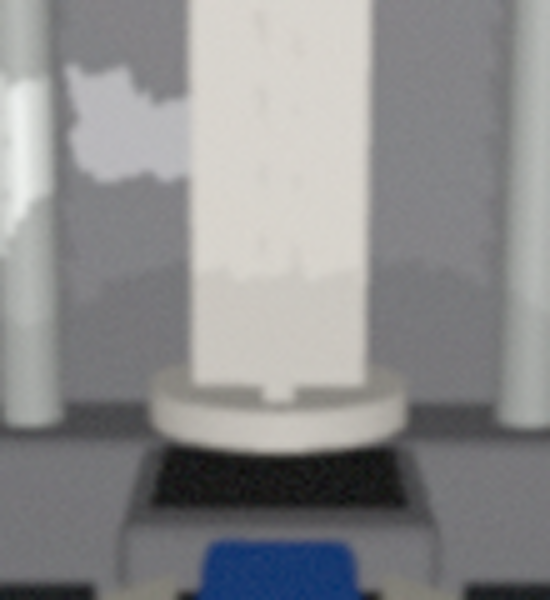

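The disc's rear edge is at crop row 450 and the pusher face's top edge at row 508. At 9 rows/mm, about 5–6 mm still remains.

step_arm(
  motion=[
    [[0.01, 0, 0], 0],
    [[0.02, 0, 0], 0],
    [[0.03, 0, 0], 0],
    [[0.04, 0, 0], 0],
    [[0.045, 0, 0], 0],
  ],
)

```text
time: 18.65
tool_pos: [0.5953, -0.1139, 0.1477]
tool_rot: [-3.142, 0.0, 1.309]
contact_force: [-2.2, -0.9, -3.0]
opening: 0.016
grip_force: 10.0
```

```bash
python3 st.py
```

```text
18.65 [  3.  -51.9] [-2.16 -0.89 -3.  ] along -1.4227718663559654 -1.8546492801618448 0.015951088253678573
```

step_arm(
  motion=[
    [[0.005, 0, 0], 0],
    [[0.01, 0, 0], 0],
  ],
)

```text
time: 18.9
tool_pos: [0.5955, -0.1134, 0.1477]
tool_rot: [3.142, 0.0, 1.309]
contact_force: [-2.4, -1.3, -2.6]
opening: 0.0159
grip_force: 10.0
```

```bash
python3 st.py
```

```text
18.9 [  3.  -51.4] [-2.37 -1.3  -2.64] along -1.8737894459384077 -1.9490215300689053 0.015942543470809565
```

step_arm(
  motion=[
    [[0.005, 0, 0], 0],
    [[0.01, 0, 0], 0],
  ],
)

```text
time: 19.15
tool_pos: [0.5956, -0.1128, 0.1477]
tool_rot: [3.142, 0.0, 1.309]
contact_force: [-2.5, -1.6, -4.0]
opening: 0.016
grip_force: 10.0
```

```bash
python3 st.py; python3 -c "
from h import *
c=cam('wrist'); save(c,'w8',5,(225,120,335,240))"
```

```text
19.15 [  3.  -50.8] [-2.54 -1.57 -4.05] along -2.1819879873938754 -2.0410466697442606 0.015974383931224034
```

View pics/w8.png

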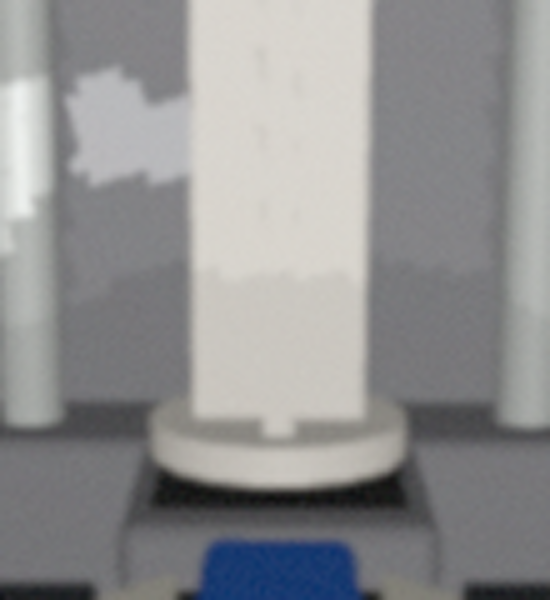

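Disc edge is at row 487 and face edge at about 510, so roughly 2 mm remain. From here I go by force and numbers only; I've already viewed 11 pictures, one over the limit of 10.

step_arm(
  motion=[
    [[0.005, 0, 0], 0],
    [[0.01, 0, 0], 0],
    [[0.015, 0, 0], 0],
  ],
)

```text
time: 19.58
tool_pos: [0.5959, -0.1119, 0.1477]
tool_rot: [3.142, 0.0, 1.309]
contact_force: [-1.3, -1.6, -3.6]
opening: 0.016
grip_force: 10.0
```

```bash
python3 st.py
```

```text
19.575 [  3.  -49.9] [-1.28 -1.56 -3.62] along -1.8367379509490533 -0.8274017278414408 0.016045530886809357
```

step_arm(
  motion=[
    [[0.005, 0, 0], 0],
    [[0.005, 0, 0], 0],
  ],
)

```text
time: 19.82
tool_pos: [0.5959, -0.1116, 0.1477]
tool_rot: [3.142, 0.0, 1.309]
contact_force: [-1.4, -2.0, -4.4]
opening: 0.0158
grip_force: 10.0
```

```bash
python3 st.py
```

```text
19.825 [  3.  -49.6] [-1.36 -1.99 -4.36] along -2.2714399315581604 -0.7963723814357611 0.01579702611304414
```

step_arm(
  motion=[
    [[0.005, 0, 0], 0],
    [[0.005, 0, 0], 0],
  ],
)

```text
time: 20.08
tool_pos: [0.596, -0.1114, 0.1477]
tool_rot: [3.142, 0.0, 1.309]
contact_force: [-1.2, -2.1, -4.7]
opening: 0.0157
grip_force: 10.0
```

```bash
python3 st.py
```

```text
20.075 [  3.  -49.3] [-1.2  -2.06 -4.68] along -2.3019574033759485 -0.6223560903126379 0.015717835433710158
```

step_arm(
  motion=[
    [[0.005, 0, 0], 0],
    [[0.005, 0, 0], 0],
  ],
)

```text
time: 20.32
tool_pos: [0.5961, -0.1111, 0.1477]
tool_rot: [3.142, 0.0, 1.309]
contact_force: [-2.0, -1.9, -4.2]
opening: 0.0158
grip_force: 10.0
```

```bash
python3 st.py
```

```text
20.325 [  3. -49.] [-1.98 -1.91 -4.23] along -2.3570745565130924 -1.4194278310254667 0.015801229585842572
```

step_arm(
  motion=[
    [[0.005, 0, 0], 0],
    [[0.005, 0, 0], 0],
  ],
)

```text
time: 20.58
tool_pos: [0.5962, -0.1108, 0.1477]
tool_rot: [3.142, 0.0, 1.309]
contact_force: [-1.6, -1.4, -4.9]
opening: 0.0162
grip_force: 10.0
```

```bash
python3 st.py
```

```text
20.575 [  3.  -48.7] [-1.61 -1.42 -4.86] along -1.7930419429370437 -1.181941376683686 0.01623933506711047
```

```bash
cat > gap.py <<'E'
from h import *
c=cam('wrist'); g=np.array(c['pixels']).astype(float).mean(2)[:, 274:288].mean(1); print(g[200:234].round(0).astype(int).tolist())
E
python3 gap.py; python3 -c "
import cv2
for n in('w7','w8'):
    g=cv2.resize(cv2.imread(f'pics/{n}.png'),(110,120),interpolation=cv2.INTER_AREA).mean(2)[:,49:63].mean(1); print(g[80:114].round(0).astype(int).tolist())"
```

```text
[197, 197, 196, 196, 196, 196, 192, 178, 166, 162, 156, 144, 145, 167, 187, 194, 194, 194, 194, 188, 163, 110, 73, 75, 84, 96, 106, 103, 85, 67, 63, 64, 63, 64]
[147, 148, 167, 186, 193, 193, 194, 194, 191, 173, 120, 54, 27, 24, 24, 25, 25, 25, 25, 24, 28, 46, 66, 76, 84, 95, 105, 102, 83, 67, 63, 64, 64, 64]
[197, 197, 193, 184, 170, 163, 157, 147, 145, 163, 185, 193, 194, 194, 194, 193, 176, 124, 55, 23, 27, 46, 68, 76, 84, 96, 106, 103, 84, 66, 63, 63, 64, 64]
```

step_arm(
  motion=[
    [[0.005, 0, 0], 0],
    [[0.005, 0, 0], 0],
  ],
)

```text
time: 20.88
tool_pos: [0.5963, -0.1105, 0.1477]
tool_rot: [3.142, 0.0, 1.309]
contact_force: [-1.8, -2.1, -4.2]
opening: 0.0161
grip_force: 10.0
```

```bash
python3 st.py; python3 gap.py
```

```text
20.875 [  3.  -48.4] [-1.81 -2.15 -4.17] along -2.543658946578346 -1.1928514991327503 0.01611431442102616
[197, 197, 196, 196, 197, 196, 195, 186, 172, 162, 158, 149, 141, 155, 181, 192, 194, 194, 195, 194, 182, 140, 91, 76, 82, 97, 106, 103, 84, 65, 62, 64, 65, 63]
```

step_arm(
  motion=[
    [[0.005, 0, 0], 0],
    [[0.005, 0, 0], 0],
  ],
)

```text
time: 21.18
tool_pos: [0.5963, -0.1102, 0.1477]
tool_rot: [3.141, 0.0, 1.309]
contact_force: [-0.7, -1.1, -5.1]
opening: 0.016
grip_force: 10.0
```

```bash
python3 st.py; python3 gap.py
```

```text
21.175 [  3.  -48.1] [-0.73 -1.14 -5.09] along -1.294820991757554 -0.4080775841548862 0.015999618992580587
[197, 196, 197, 197, 197, 197, 196, 192, 178, 166, 162, 157, 147, 144, 165, 187, 194, 194, 194, 194, 191, 172, 126, 84, 83, 96, 106, 103, 84, 66, 63, 65, 64, 63]
```

step_arm(
  motion=[
    [[0.005, 0, 0], 0],
    [[0.005, 0, 0], 0],
  ],
)

```text
time: 21.48
tool_pos: [0.5964, -0.1099, 0.1477]
tool_rot: [3.142, 0.0, 1.309]
contact_force: [-0.8, -1.9, -5.4]
opening: 0.0162
grip_force: 10.0
```

```bash
python3 st.py; python3 gap.py
```

```text
21.475 [  3.  -47.8] [-0.77 -1.93 -5.4 ] along -2.0662475799632345 -0.24154318354122956 0.01618667338351954
[197, 197, 197, 197, 196, 197, 196, 195, 186, 172, 162, 159, 152, 142, 152, 177, 191, 194, 194, 195, 194, 185, 151, 103, 85, 96, 106, 103, 85, 66, 63, 63, 64, 64]
```

step_arm(
  motion=[
    [[0.005, 0, 0], 0],
    [[0.005, 0, 0], 0],
  ],
)

```text
time: 21.78
tool_pos: [0.5964, -0.1098, 0.1477]
tool_rot: [3.142, 0.0, 1.309]
contact_force: [-1.9, -2.0, -5.1]
opening: 0.0158
grip_force: 10.0
```

```bash
python3 st.py; python3 gap.py
```

```text
21.775 [  3.  -47.6] [-1.92 -2.01 -5.05] along -2.4396960633883724 -1.332888202226207 0.015838549434663556
[197, 197, 197, 197, 197, 197, 196, 196, 190, 175, 163, 161, 155, 145, 147, 171, 189, 194, 194, 194, 194, 187, 162, 116, 86, 95, 106, 104, 85, 67, 63, 64, 64, 64]
```

step_arm(
  motion=[
    [[0.005, 0, 0], 0],
    [[0.005, 0, 0], 0],
  ],
)

```text
time: 22.08
tool_pos: [0.5964, -0.1097, 0.1477]
tool_rot: [-3.142, 0.001, 1.309]
contact_force: [-3.2, -4.7, -6.1]
opening: 0.0161
grip_force: 10.0
```

```bash
python3 st.py; python3 gap.py
```

```text
22.075 [  3.  -47.6] [-3.19 -4.66 -6.09] along -5.335171355513211 -1.8665554829389766 0.016117282554896303
[197, 197, 197, 197, 197, 197, 197, 196, 190, 175, 163, 161, 156, 144, 147, 170, 188, 194, 195, 194, 194, 188, 165, 118, 87, 94, 106, 103, 85, 67, 63, 64, 63, 63]
```

The pusher has stopped and the force has risen to 5.3 N, of which about 3 N is on the thumb rest. I hold briefly, then let go.

step_arm(
  motion=[
    [[0, 0, 0], 0],
    [[0, 0, 0], 0],
  ],
)

```text
time: 22.38
tool_pos: [0.5965, -0.1097, 0.1477]
tool_rot: [3.142, 0.001, 1.309]
contact_force: [-1.7, -5.4, -5.5]
opening: 0.0156
grip_force: 10.0
```

step_arm(
  motion=[
    [[0, 0, 0], 0],
    [[0, 0, 0], 0],
    [[0, 0, 0], 0],
    [[0, 0, 0], 0],
    [[0, 0, 0], 0],
  ],
  hand=0,
)

```text
time: 23.0
tool_pos: [0.5966, -0.1093, 0.1478]
tool_rot: [3.141, -0.0, 1.309]
contact_force: [-0.8, 0.2, -0.1]
opening: 0.0612
grip_force: 0.0
```

```bash
python3 st.py; python3 gap.py
```

```text
23.0 [  3.  -47.1] [-0.76  0.18 -0.1 ] along -0.027382894527717288 -0.7785832896875726 0.061174164784155195
[194, 193, 193, 193, 193, 193, 193, 193, 191, 183, 168, 158, 156, 149, 139, 146, 171, 187, 191, 191, 191, 191, 182, 151, 105, 84, 94, 101, 94, 77, 65, 61, 62, 62]
```

step_arm(
  motion=[
    [[0, 0, 0], 0],
    [[0, 0, -0.2], 0],
    [[0, 0, -0.6], 0],
    [[0, 0, -1.0], 0],
    [[0, 0, -1.3], 0],
    [[0, 0, -1.3], 0],
    [[0, 0, -1.3], 0],
    [[0, 0, -1.3], 0],
  ],
)

```text
time: 24.05
tool_pos: [0.5961, -0.1092, 0.2248]
tool_rot: [-3.14, -0.0, 1.309]
contact_force: [-0.1, -0.3, -0.1]
opening: 0.0916
grip_force: 0.0
```

```bash
python3 st.py; python3 - <<'E'
from h import *
c=cam('wrist'); im=np.array(c['pixels']); hsv=cv2.cvtColor(im,cv2.COLOR_RGB2HSV)
a=cv2.inRange(hsv,(0,140,40),(14,255,255)); r,k=np.where(a[:,278:284]); print('flange rear',pf(onz(c,(281,r.max()+1),.12)))
b=cv2.inRange(hsv,(105,120,40),(128,255,255)); b[:,:255]=0;b[:,305:]=0; r,k=np.where(b); print('tab',pf(onz(c,(255+0,r.max()),.151)),r.min(),r.max(), pf(onz(c,(281,r.min()),.151)))
g=im.astype(float).mean(2)[:,274:288].mean(1); print(g[140:230].round(0).astype(int).tolist())
for z in(.118,): print([ (v,pf(onz(c,(281,v),z))[1]) for v in (150,170,190,210)])
E
```

```text
24.05 [  2.5 -47.2] [-0.09 -0.27 -0.07] along -0.2821470297363773 -0.016429378235486507 0.09160121542381722
flange rear [ 3.  27.7]
tab [-14.6 -58.7] 23 236 [ 2.9 74.9]
[189, 189, 189, 188, 188, 189, 189, 189, 189, 189, 189, 189, 189, 188, 189, 188, 189, 189, 189, 189, 189, 189, 189, 188, 188, 188, 188, 187, 182, 178, 176, 176, 176, 176, 176, 176, 176, 176, 176, 176, 176, 176, 171, 158, 140, 132, 143, 163, 171, 172, 170, 155, 114, 83, 82, 70, 56, 52, 54, 53, 54, 53, 55, 63, 74, 80, 84, 85, 86, 86, 85, 86, 86, 86, 85, 85, 86, 85, 85, 85, 84, 85, 85, 85, 84, 84, 85, 84, 84, 84]
[(150, np.float64(-3.6)), (170, np.float64(-18.5)), (190, np.float64(-33.8)), (210, np.float64(-49.5))]
```

```bash
python3 -c "
from cell import robot
print(robot.hand_in())"
```

```text
the job is handed in; nothing more can be done
None
```

I handed the job in at 24 s: the flange is on the stop, the pusher rests on the thumb rest and the gripper is clear. The hand-in returned no verdict, and I viewed 11 pictures, one over the limit of 10.

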